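Slide a chopping board out over the wash basin

TASK

The thin wooden chopping board lies flat on the draining stand. With the fingertips, slide it along the stand towards the blue wash basin until the red line across the board lies along the stand's edge, so that the end beyond the line hangs out over the basin, ready to be taken from below with wet hands. Leave the board flat and at rest there; do not lift, tip or pick it up, and do not disturb the brush on the stand, the pot or the tumbler.

Things in the scene. Friction and masses are not known exactly. Their poses are not given: they have to be found in the camera images.
- stand: Fixed draining stand: a bare flat metal top 340 (x) x 360 (y) mm, 12 mm thick, on four round legs; the top surface is 90 mm above the counter and has no rim. Origin at counter level under the middle of the top, z up. Its open edge, beside the basin, is the straight side at y = -180 mm of this frame, parallel to its x axis. Its place and yaw vary.
- edge (a point): Middle of the stand's open edge, at the height of the top surface (90 mm above the counter). Axes as the stand's: x runs along the edge, -y points out over the basin.
- board: Loose thin flat wooden chopping board, 120 (x) x 180 (y) x 8 (z) mm, about 0.16 kg, on the stand's top. Origin mid-underside, z up. A red line across its upper face, parallel to x, lies at y = -40 mm: 50 mm from the end that faces the basin, 130 mm from the rear end (y = +90 mm, marked by a dark dot). It starts wholly on the stand, turned up to 17 degrees; mass and dry friction vary.
- board_centre (a point): Centre of the board, half-way up its thickness.
- board_line (a point): Middle of the red line, on the board's upper face (8 mm above the underside). Axes as the board's.
- basin: Fixed open blue plastic wash basin, 280 (x) x 260 (y) x 70 (z) mm, on the counter next to the stand's open edge with about 15 mm between; its rim is 20 mm lower than the stand's top. Origin in the middle of its underside.
- brush: Loose bystander: silicone brush lying on the stand beside the board's way, about 175 mm long along its y axis, 34 mm wide, 16 mm high; orange head, hard black handle. Origin on its underside, near the middle.
- pot: Loose bystander on the counter: small open aluminium pot with two side handles, 150 mm across the rim (about 210 mm over the handles), 85 mm high. Origin in the middle of its underside.
- tumbler: Loose bystander on the counter: steel tumbler, 72 mm across, 90 mm high. Origin in the middle of its underside.
Not all that is in view belongs to the job. Several things have the shape of the board; the one meant has the colours described above.

How it is judged:
On the way:
1. the board, lying flat, sticks out at least 25 mm beyond the stand's edge (y of board_line in the frame of stand below -0.155 m and angle between board's own z axis and vertical below 0.1 rad and z of board_centre in the frame of stand below 0.1 m), for 0.1 s.
At the end, for the whole second after the job is handed in: The middle of the board's red line is within 8 mm of the stand's open edge (so 42 to 58 mm hang over), the board is square to the edge within 0.1 rad (about 6 degrees), flat on the stand's top and at rest, and the brush, pot and tumbler are each within 20 mm of where they began (y of board_line in the frame of stand between -0.188 and -0.172 m and angle between the y axis of board and the y axis of stand, either way round below 0.1 rad and angle between board's own z axis and vertical below 0.04 rad and z of board_centre in the frame of stand between 0.088 and 0.1 m and linear speed of board below 0.01 m/s and distance of each of brush, pot, tumbler from where it was at the start of the episode below 0.02 m); the robot touches nothing.
It fails at once if the board is lifted (its centre rises 12 mm) (z of board_centre in the frame of stand above 0.106 m).
It fails at once if the board is tipped or falls from the stand (angle between board's own z axis and vertical above 0.2 rad or z of board_centre in the frame of stand below 0.08 m).
It fails at once if the brush, the pot or the tumbler is moved more than 20 mm (distance of any of brush, pot, tumbler from where it was at the start of the episode above 0.02 m).
It also fails if it takes over 48 s, if anything falls off the work surface, if the arm or the gripper's body presses on something with over 40 N, if the wrist force passes 120 N, or if a joint passes its speed limit or range.

ROBOT

A 6-joint arm with a two-finger parallel gripper is mounted at the origin on the work surface. World frame = base frame: x ahead of the robot, y to its left, z up, the work surface at z = 0. Lengths are in m, angles in rad, forces in N, time in s.
With the tool pointing down it reaches from about 0.325 to 0.775 m from the base axis. Payload 5.5 kg.
Tool frame: the origin (TCP) lies at the very end of the fingers, on their centre line; the grasp point (between the pads) lies 19 mm behind it; z points along the fingers, x is the direction in which the jaws open and shut, and the axes are right-handed (so a half turn about z gives the same grasp; the last joint's range is limited). The gripper opens to 85 mm and grips with 20 to 120 N. Pads are 22 mm wide; open, the fingers measure 114 mm over their backs; the gripper's body (76 mm by 85 mm) begins 54 mm behind the grasp point. The pads swing forward as they close: fully open they stand 13 mm farther back than shut.
Start: joints at [-1.316, 0.091, 1.231, -0, 1.82, -0.057], TCP at [0.184, -0.571, 0.231] pointing down, gripper open.
Joint ranges: [-2.87, 2.87], [-0.86, 2.18], [0.17, 2.46], [-1.51, 4.65], [0.06, 2.69], [-2.65, 2.65]. Speed limits (rad/s): [2.57, 2.57, 3.01, 3.14, 3.14, 3.14].

INTERFACE

Orientations are given as a rotation vector (axis times angle).
In Python, from bench import get_state, snapshot, workorder gives the robot as it stands.
- The arm moves only by the shell command python3 -m handwheel 'ROWS' [OPENING]. ROWS is JSON, a list that holds one entry, the list of rows, each a list of 6 numbers: the shift along the tool's x, y, z in cm, then the turn, a rotation vector about the tool's x, y, z in degrees. In form: [[[dx, dy, dz, wx, wy, wz], ...]]. A call has 1 to 5 rows; each row shifts and turns the commanded pose from where the row before left it, along the tool's axes as they then stand; what a row does not reach is not made up. A row lasts 1/12 s, in which the tool goes at most 41.7 mm and 7.16 degrees, less where a joint would pass 70% of its speed; a pose out of reach is approached as far as the arm can. A call with a gripper value outside its range is refused whole. OPENING is the opening, from -1 (shut) to 1 (fully open), set as the call begins (- or left out, the last holds). The fingers move at their own pace and stop on an object; the grip force is fixed at half the most. Time passes only in rows, so rows that do not move let the fingers close. It gives the time, the measured TCP pose, the force and the opening at its end, in the units of the state.
- get_state(): the state, without advancing time (a new reading comes with each control period).
- snapshot(name): name is "scene" or "top" or "wrist"; returns a dict with "color" (384x512x3 uint8, red, green, blue), "fx", "fy", "cx", "cy" (pixels), "rvec" (rotation vector, rad) and "tvec" (3), from world to camera coordinates, as OpenCV has them; the wrist camera has in their place "T_tool_cam" (4x4, takes a point from camera to tool coordinates, whose origin is the TCP and whose axes are the tool frame's). Camera axes: x right, y down, z forward; pixel columns grow to the right and rows downward; lengths in m; the calibration is good to about 2 mm. A picture is of the moment at which its call begins: read the wrist's pose just before it. There is no depth.
- workorder.sign_off(): hands the job in, once; it reports no verdict.
The state is a dict: "time": time; "q": joint angles; "qd": joint speeds; "effort": joint torques, N m; "position": TCP position; "tcp_rot": TCP orientation; "contact_force": force on the tool from outside, world axes, zero at the start; "wrist_torque": the same for the moment, N m; "finger_gap": opening from 0.0 (shut) to 1.0 (fully open).
Only numpy, scipy, OpenCV 4.12 (cv2) and the standard library are available. Lean on these libraries where they do the work, as an engineer would, in place of code of your own. Each camera call takes 0.05 s, during which the arm holds its last target.

## Working session

There is one attempt and no reset: what is moved stays moved. The work goes in short steps, Python scripts to look and compute and a shell command to move; the robot and the scene stay as the last step left them, time stands still between calls to the robot, and variables do not carry over. Pictures are saved under pics/ and viewed, and the job is handed in when it is done.

```bash
ls; mkdir -p pics
python3 - <<'E'
from bench import get_state, snapshot
import cv2
s=get_state(); print(s)
for n in ("scene","top","wrist"):
    d=snapshot(n); cv2.imwrite(f"pics/{n}0.png",d["color"][:,:,::-1]); print(n,{k:v for k,v in d.items() if k!="color"})
E
```

```text
pics
{'time': 0.0, 'q': array([-1.31574233e+00,  9.18855247e-02,  1.23191160e+00, -5.06958591e-06,
        1.81977423e+00, -5.67215697e-02]), 'qd': array([ 0.00044608, -0.00114897,  0.00017361,  0.00099186, -0.00124282,
       -0.00097211]), 'effort': array([-2.05142103e-03, -4.58735275e+01, -4.18020594e+01, -2.30462283e-04,
        1.16688962e-02, -4.18932302e-06]), 'position': array([ 0.18396311, -0.57080799,  0.23012037]), 'tcp_rot': array([-2.53838693e+00,  1.84887485e+00,  2.40851002e-03]), 'contact_force': array([-0.65897787, -0.99021836, -0.12350052]), 'wrist_torque': array([-0.01184824,  0.00302161,  0.06880913]), 'finger_gap': 1.0000898263468874}
scene {'fx': 496.86561675020243, 'fy': 496.86561675020243, 'cx': 260.89757801146595, 'cy': 182.9443440495061, 'rvec': array([ 1.70987066,  2.02387378, -0.65124636]), 'tvec': array([-0.03002687, -0.29298673,  1.97133129])}
top {'fx': 453.7109713727804, 'fy': 453.7109713727804, 'cx': 252.5434247637351, 'cy': 191.22579562092727, 'rvec': array([ 2.17356277, -2.11991483,  0.1861734 ]), 'tvec': array([0.06328051, 0.43306354, 1.36603761])}
wrist {'fx': 317.0922226440582, 'fy': 317.0922226440582, 'cx': 253.24163498474425, 'cy': 194.93943196490608, 'T_tool_cam': array([[ 9.99999593e-01, -8.82406639e-04,  1.90495875e-04,
        -2.77309940e-05],
       [ 7.71508190e-04,  9.44957406e-01,  3.27192459e-01,
        -8.42125667e-02],
       [-4.68727286e-04, -3.27192178e-01,  9.44957702e-01,
        -1.42690547e-01],
       [ 0.00000000e+00,  0.00000000e+00,  0.00000000e+00,
         1.00000000e+00]])}
```

View pics/scene0.png

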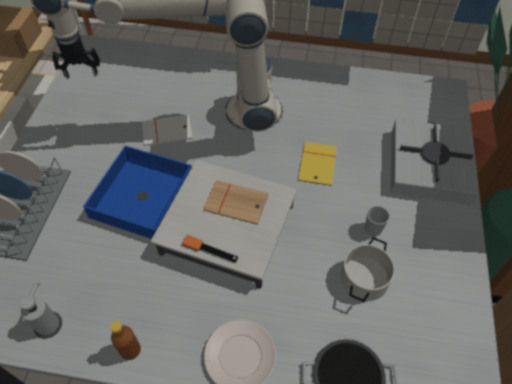

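View pics/top0.png

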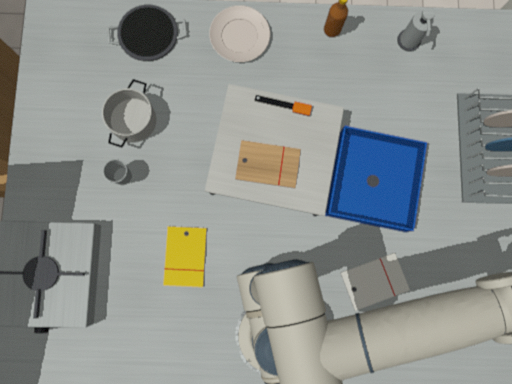

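View pics/wrist0.png

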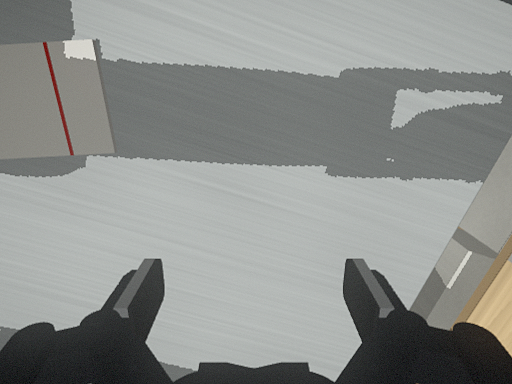

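The scene shows three board-like things in the top view: a wooden board on the stand (268,164), a yellow one on the counter (186,257) and a grey one on the counter (376,283). The wooden board with the red line at about (282,166) and the dot at about (245,160) fits the description. The basin is on its right, and the brush (285,105) is beside the board's path.

```bash
cat > h.py <<'E'
import numpy as np, cv2
from scipy.spatial.transform import Rotation as R
from bench import get_state, snapshot
def ray(d,uv,z):
    Rm=R.from_rotvec(d["rvec"]).as_matrix(); c=-Rm.T@d["tvec"]
    v=Rm.T@np.array([(uv[0]-d["cx"])/d["fx"],(uv[1]-d["cy"])/d["fy"],1.])
    return c+v*(z-c[2])/v[2]
def wpose():
    s=get_state(); T=np.eye(4); T[:3,:3]=R.from_rotvec(s["tcp_rot"]).as_matrix(); T[:3,3]=s["position"]; return T
def wray(d,T,uv,z):
    M=T@d["T_tool_cam"]; v=M[:3,:3]@np.array([(uv[0]-d["cx"])/d["fx"],(uv[1]-d["cy"])/d["fy"],1.]); c=M[:3,3]
    return c+v*(z-c[2])/v[2]
E
python3 - <<'E'
from h import *
d=snapshot("top"); im=d["color"][:,:,::-1].copy()
cv2.imwrite("pics/crop1.png",cv2.resize(im[75:225,195:435],None,fx=3.3,fy=3.3,interpolation=cv2.INTER_CUBIC))
hsv=cv2.cvtColor(im,cv2.COLOR_BGR2HSV)
for p in [(255,150),(230,180),(282,166),(245,160),(320,150),(220,230),(325,170),(335,165),(200,150)]: print(p,hsv[p[1],p[0]])
E
```

```text
(255, 150) [ 17 106 183]
(230, 180) [ 30   9 180]
(282, 166) [ 15 120 170]
(245, 160) [108  31  81]
(320, 150) [ 26  12 176]
(220, 230) [ 75   9 174]
(325, 170) [ 26  10 181]
(335, 165) [108 225  67]
(200, 150) [ 60   6 164]
```

View pics/crop1.png

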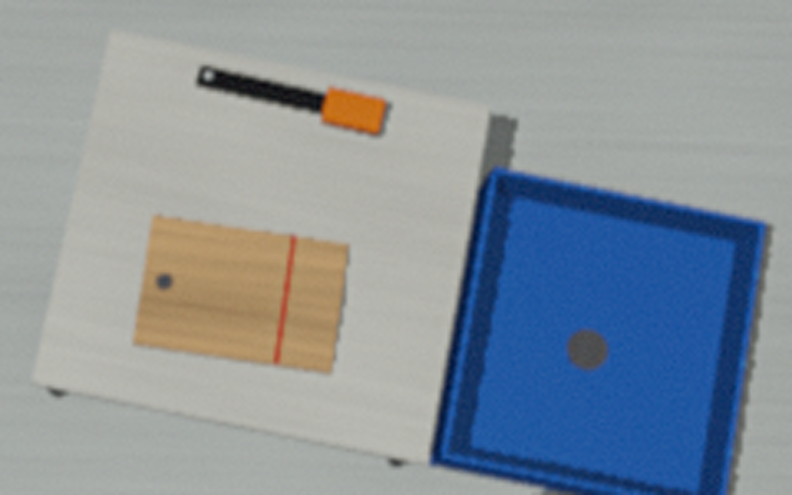

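The crop confirms the choice: wooden board with a red line at crop x~285 and dark dot at (163,281). The stand's open edge runs from crop (490,108) to (433,463).

```bash
cat >> h.py <<'E'
def big(m):
    c=cv2.findContours(m.astype(np.uint8),cv2.RETR_EXTERNAL,cv2.CHAIN_APPROX_NONE)[0]
    return max(c,key=cv2.contourArea)
def ang(v): return np.degrees(np.arctan2(v[1],v[0]))
E
python3 - <<'E'
from h import *
for n in ("top","scene"):
    d=snapshot(n); im=d["color"][:,:,::-1].copy()
    hsv=cv2.cvtColor(im,cv2.COLOR_BGR2HSV); lab=cv2.cvtColor(im,cv2.COLOR_BGR2LAB)
    roi=np.zeros(im.shape[:2],np.uint8)
    if n=="top": roi[80:225,200:350]=1
    else: roi[155:290,145:305]=1
    # stand : warm
    H,S,V=cv2.split(hsv)
    print(n,"lab stand/counter",lab[180,230],lab[230,220])
    stand=((lab[:,:,2]>130)|((S>90)&(H<25)))&(V>100)&(roi>0)
    stand=cv2.morphologyEx(stand.astype(np.uint8),cv2.MORPH_CLOSE,np.ones((9,9)))
    stand=cv2.morphologyEx(stand,cv2.MORPH_OPEN,np.ones((5,5)))
    c=big(stand); hull=cv2.convexHull(c)
    W=np.array([ray(d,p,0.09)[:2] for p in hull[:,0].astype(float)],np.float32)
    r=cv2.minAreaRect(W); print("stand rect",r, cv2.boxPoints(r).round(4).tolist())
    wood=((H>8)&(H<24)&(S>70)&(S<170)&(V>110)&(roi>0))
    if n=="top": wood[:138]=0
    wood=cv2.morphologyEx(wood.astype(np.uint8),cv2.MORPH_CLOSE,np.ones((7,7)))
    c=big(wood); W=np.array([ray(d,p,0.098)[:2] for p in c[:,0].astype(float)],np.float32)
    r=cv2.minAreaRect(W); print("board rect",r,cv2.boxPoints(r).round(4).tolist())
    red=((H<8)|(H>172))&(S>130)&(roi>0)
    rc=np.argwhere(red&(cv2.dilate(wood,np.ones((3,3)))>0))[:,::-1].astype(float)
    P=np.array([ray(d,p,0.098)[:2] for p in rc]); l=cv2.fitLine(P.astype(np.float32),cv2.DIST_HUBER,0,.01,.01).ravel(); print("red",len(P),P.mean(0),ang(l[:2]),P.min(0),P.max(0))
    out=im.copy(); cv2.drawContours(out,[big(stand)],-1,(0,255,0),1); cv2.drawContours(out,[c],-1,(255,0,255),1)
    y,x=np.argwhere(roi).min(0); cv2.imwrite(f"pics/m_{n}.png",cv2.resize(out[y:y+150,x:x+160],None,fx=3.5,fy=3.5))
E
```

```text
top lab stand/counter [187 126 131] [179 126 130]
stand rect ((0.5548617839813232, 0.009534284472465515), (0.3651406466960907, 0.3434959650039673), 79.72797393798828) [[0.353300005197525, -0.13950000703334808], [0.6912999749183655, -0.20069999992847443], [0.7563999891281128, 0.15860000252723694], [0.41839998960494995, 0.21979999542236328]]
board rect ((0.5056300759315491, 0.03163670748472214), (0.1789460927248001, 0.1188356876373291), 82.94721984863281) [[0.435699999332428, -0.04989999905228615], [0.553600013256073, -0.06449999660253525], [0.5756000280380249, 0.11309999972581863], [0.4575999975204468, 0.12770000100135803]]
red 39 [ 0.49467869 -0.00665436] -7.2236896 [ 0.44467974 -0.01589926] [5.57458837e-01 4.83896454e-04]
scene lab stand/counter [157 127 131] [156 127 131]
stand rect ((0.5558929443359375, 0.012952536344528198), (0.3573515713214874, 0.3462180197238922), 79.93404388427734) [[0.35420000553131104, -0.13269999623298645], [0.6951000094413757, -0.1932000070810318], [0.7576000094413757, 0.15860000252723694], [0.41670000553131104, 0.2190999984741211]]
board rect ((0.5095625519752502, 0.03238517791032791), (0.17759163677692413, 0.12007413059473038), 82.56067657470703) [[0.43849998712539673, -0.0478999987244606], [0.5576000213623047, -0.06340000033378601], [0.5806000232696533, 0.11270000040531158], [0.46149998903274536, 0.1281999945640564]]
red 1 [ 0.49170057 -0.00684262] 0.5687573 [ 0.49170057 -0.00684262] [ 0.49170057 -0.00684262]
```

View pics/m_top.png

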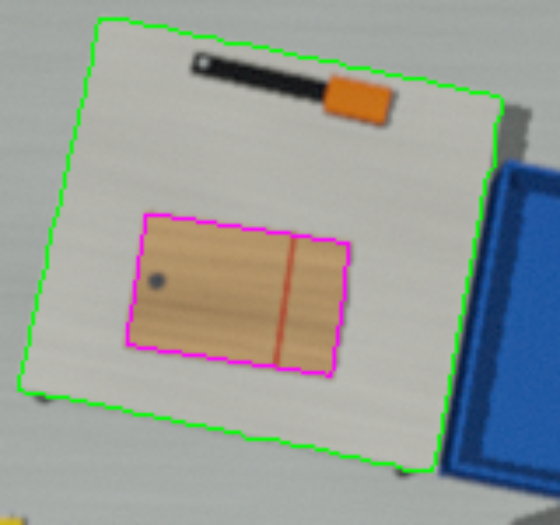

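View pics/m_scene.png

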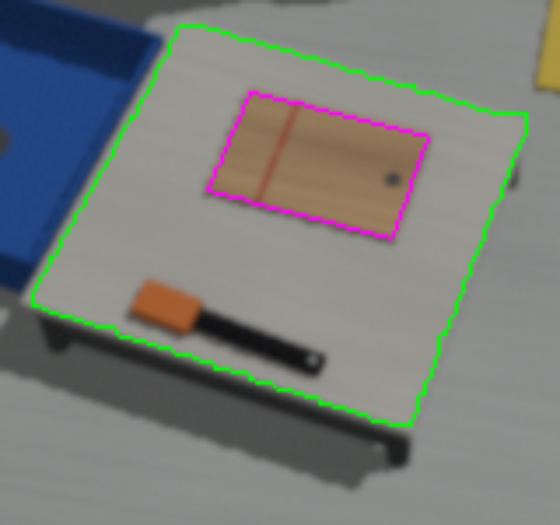

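Results: stand centre ≈(0.555, 0.011) with yaw −10.2°. Board centre ≈(0.508, 0.032), turned +3° to the stand, with about 153 mm to slide. I'll push the rear end with both fingertips, tool x along the edge. First I turn the tool −62°.

```bash
python3 -m handwheel '[[[0,0,0,0,0,-7],[0,0,0,0,0,-7],[0,0,0,0,0,-7],[0,0,0,0,0,-7],[0,0,0,0,0,-7]]]' 0.35; python3 -m handwheel '[[[0,0,0,0,0,-7],[0,0,0,0,0,-7],[0,0,0,0,0,-7],[0,0,0,0,0,-6],[0,0,0,0,0,0]]]'
cat >> h.py <<'E'
YS=np.radians(79.8); yS=np.array([np.cos(YS),np.sin(YS),0]); xS=np.array([yS[1],-yS[0],0]); cS=np.array([.5555,.0115,0])
def toS(p): v=np.array([p[0],p[1],0])-cS; return np.array([v@xS,v@yS])*1000
def rep(goal):
    T=wpose(); s=get_state(); print("t",round(s["time"],2),"pos",T[:3,3].round(4),"stand mm",toS(T[:3,3]).round(1),"toolx deg",ang(T[:2,0]).round(2),"tilt",T[:3,2].round(3),"F",s["contact_force"].round(2),"gap",round(s["finger_gap"],3))
    if goal is not None: print("shift cm tool",(T[:3,:3].T@(np.array(goal)-T[:3,3])*100).round(2))
E
python3 -c "
from h import *
rep([.525,.155,.16])"
```

```text
time: 0.72
position: [0.184, -0.571, 0.2311]
tcp_rot: [-2.981, 0.991, 0.0]
contact_force: [0.1, -0.4, 0.7]
finger_gap: 0.675
time: 1.13
position: [0.1841, -0.571, 0.2312]
tcp_rot: [-3.13, 0.272, 0.0]
contact_force: [0.6, -0.1, -0.3]
finger_gap: 0.671
t 1.13 pos [ 0.1841 -0.571   0.2312] stand mm [-262.4 -639.1] toolx deg -9.93 tilt [-0.  0. -1.] F [ 0.63 -0.13 -0.27] gap 0.671
shift cm tool [ 21.07 -77.39   7.13]
```

```bash
python3 -m handwheel '[[[0.85,-3.1,0,0,0,0],[0.85,-3.1,0,0,0,0],[0.85,-3.1,0,0,0,0],[0.85,-3.1,0,0,0,0],[0.85,-3.1,0,0,0,0]]]' >/dev/null;  python3 -m handwheel '[[[0.85,-3.1,0,0,0,0],[0.85,-3.1,0,0,0,0],[0.85,-3.1,0,0,0,0],[0.85,-3.1,0,0,0,0],[0.85,-3.1,0,0,0,0]]]' >/dev/null; python3 -m handwheel '[[[0.85,-3.1,0,0,0,0],[0.85,-3.1,0,0,0,0],[0.85,-3.1,0,0,0,0],[0.85,-3.1,0,0,0,0],[0.85,-3.1,0,0,0,0]]]'
python3 -c "
from h import *
rep([.525,.155,.16])"
```

```text
time: 2.38
position: [0.3917, -0.1343, 0.2315]
tcp_rot: [3.128, -0.284, 0.001]
contact_force: [1.2, 0.0, -1.3]
finger_gap: 0.675
t 2.38 pos [ 0.3917 -0.1343  0.2315] stand mm [-135.4 -172.5] toolx deg -10.36 tilt [ 0.001 -0.    -1.   ] F [ 1.16  0.   -1.35] gap 0.675
shift cm tool [  7.9  -30.85   7.15]
```

```bash
python3 -m handwheel '[[[0.8,-3.1,0,0,0,0],[0.8,-3.1,0,0,0,0],[0.8,-3.1,0,0,0,0],[0.8,-3.1,0,0,0,0],[0.8,-3.1,0,0,0,0]]]' >/dev/null;  python3 -m handwheel '[[[0.8,-3.1,0,0,0,0],[0.8,-3.1,0,0,0,0],[0.8,-3.1,0,0,0,0],[0.8,-3.1,0,0,0,0],[0.8,-3.1,0,0,0,0]]]' >/dev/null; python3 -m handwheel '[[[0,0,1,0,0,0],[0,0,1,0,0,0],[0,0,0,0,0,0]]]'
python3 - <<'E'
from h import *
rep([.525,.155,.16])
T=wpose(); d=snapshot("wrist"); cv2.imwrite("pics/w1.png",d["color"][:,:,::-1])
E
```

```text
time: 3.47
position: [0.5237, 0.1549, 0.2082]
tcp_rot: [3.127, -0.28, -0.007]
contact_force: [0.1, 0.2, -0.7]
finger_gap: 0.67
t 3.47 pos [0.5237 0.1549 0.2082] stand mm [-56.7 135.5] toolx deg -10.23 tilt [-0.005 -0.002 -1.   ] F [ 0.06  0.24 -0.68] gap 0.67
shift cm tool [ 0.14 -0.05  4.82]
```

View pics/w1.png

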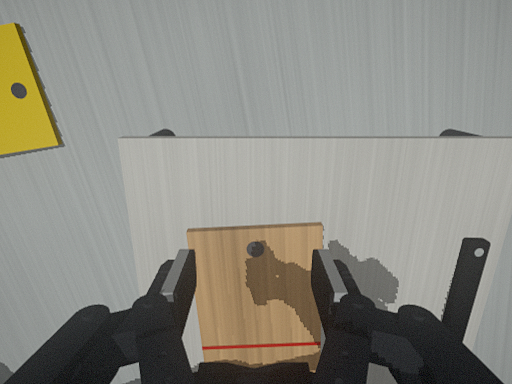

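The wrist view shows the board's rear edge from (187,230) to (322,223), the dot at (255,249), the stand's rear edge at row 137 and the brush handle at the far right (475,245). I measure the rear edge with it.

Run:
```python
from h import *
T=wpose(); d=snapshot("wrist")
for n,p,z in [("rearL",(187,230),.098),("rearR",(322,223),.098),("dot",(255,249),.098),("stand rear",(120,137),.09),("stand rear R",(505,137),.09),("brush end",(462,240),.1),("redL",(202,348),.098),("redR",(320,344),.098)]:
    w=wray(d,T,p,z); print(n,w.round(4),toS(w).round(1))
```

```text
rearL [0.4591 0.1288 0.098 ] [-115.6   98.4]
rearR [0.5771 0.1144 0.098 ] [  3.  105.1]
dot [0.5149 0.0996 0.098 ] [-55.6  79.5]
stand rear [0.4231 0.2172 0.09  ] [-166.7  179. ]
stand rear R [0.7346 0.1607 0.09  ] [149.8 178.5]
brush end [0.6968 0.0769 0.1   ] [127.5  89.4]
redL [ 0.4415 -0.0028  0.098 ] [-109.7  -34.3]
redR [ 0.5605 -0.019   0.098 ] [ 10.4 -29.1]
```

```bash
python3 -m handwheel '[[[0,0,2.5,0,0,0],[0,0,2.5,0,0,0],[0,0,2.5,0,0,0],[0,0,2.5,0,0,0],[0,0,0,0,0,0]]]'; python3 -m handwheel '[[[0,0,0.3,0,0,0],[0,0,0.2,0,0,0],[0,0,0.2,0,0,0],[0,0,0,0,0,0]]]';python3 -c "
from h import *
rep(None)"
```

```text
time: 3.98
position: [0.5221, 0.1536, 0.1062]
tcp_rot: [3.126, -0.281, -0.012]
contact_force: [-0.9, -0.6, -0.7]
finger_gap: 0.675
time: 4.32
position: [0.5255, 0.1553, 0.106]
tcp_rot: [-3.128, 0.278, -0.004]
contact_force: [1.0, -0.8, 0.6]
finger_gap: 0.676
t 4.32 pos [0.5255 0.1553 0.106 ] stand mm [-55.  136.2] toolx deg -10.16 tilt [ 0.003  0.001 -1.   ] F [ 0.97 -0.76  0.56] gap 0.676
```

Run:
```python
from h import *
d=snapshot("scene"); cv2.imwrite("pics/s2.png",cv2.resize(d["color"][130:300,130:320,::-1],None,fx=3.5,fy=3.5))
```

```text
(no output)
```

View pics/s2.png

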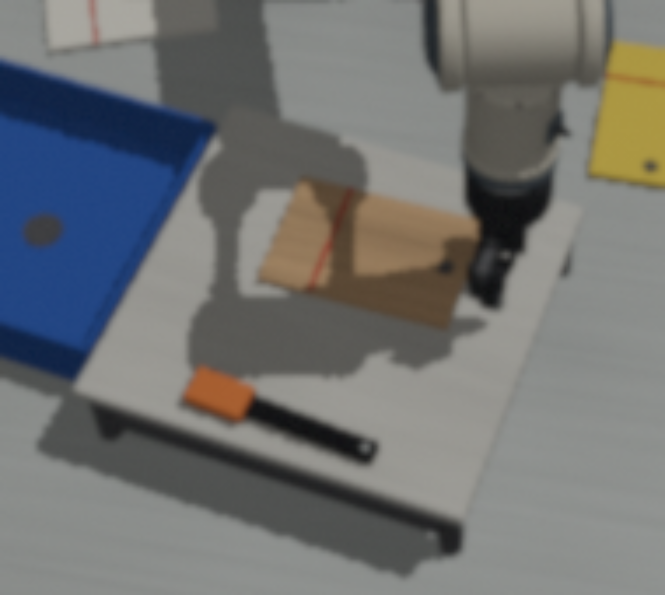

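```bash
python3 -m handwheel '[[[0,0,0,0,0,0],[0,0,0,0,0,0]]]';python3 -m handwheel '[[[0,0,0,0,0,0]]]'; python3 -m handwheel '[[[0,0,0.3,0,0,0],[0,0,0,0,0,0],[0,0,0,0,0,0]]]'
```

```text
time: 4.53
position: [0.525, 0.1554, 0.1051]
tcp_rot: [-3.129, 0.277, -0.002]
contact_force: [0.2, -0.5, 0.8]
finger_gap: 0.675
time: 4.62
position: [0.5249, 0.1554, 0.1047]
tcp_rot: [-3.129, 0.277, -0.001]
contact_force: [-0.8, -0.1, -0.5]
finger_gap: 0.678
time: 4.87
position: [0.5245, 0.1553, 0.1008]
tcp_rot: [3.129, -0.277, -0.001]
contact_force: [0.2, 0.3, 0.7]
finger_gap: 0.675
```

```bash
python3 -m handwheel '[[[0,0,0.3,0,0,0],[0,0,0,0,0,0],[0,0,0,0,0,0],[0,0,0,0,0,0]]]';python3 -m handwheel '[[[0,0,0.2,0,0,0],[0,0,0,0,0,0],[0,0,0,0,0,0]]]'; python3 -m handwheel '[[[0,0,0.2,0,0,0],[0,0,0,0,0,0],[0,0,0,0,0,0]]]'
```

```text
time: 5.2
position: [0.5247, 0.1553, 0.0982]
tcp_rot: [3.129, -0.278, -0.0]
contact_force: [0.2, -0.7, -0.6]
finger_gap: 0.671
time: 5.45
position: [0.5246, 0.1553, 0.0961]
tcp_rot: [3.129, -0.278, -0.0]
contact_force: [-1.2, -0.4, 0.5]
finger_gap: 0.676
time: 5.7
position: [0.5246, 0.1553, 0.0941]
tcp_rot: [3.129, -0.277, -0.0]
contact_force: [0.5, -0.5, 0.0]
finger_gap: 0.672
```

Run:
```python
from h import *
d=snapshot("wrist"); cv2.imwrite("pics/w3.png",d["color"][:,:,::-1])
```

```text
(no output)
```

View pics/w3.png

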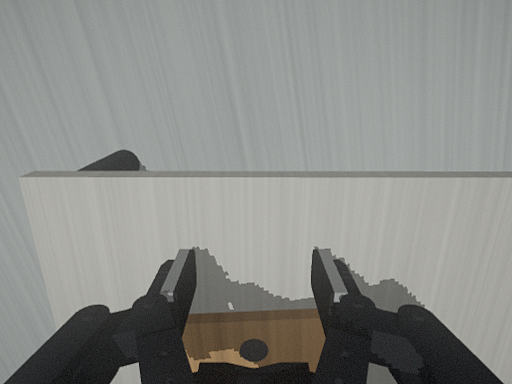

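The fingertips are at about (185,250) and (325,250). The board's rear edge at row 313 runs behind both of them. I carry on down until I feel the stand.

```bash
python3 -m handwheel '[[[0,0,0.2,0,0,0],[0,0,0,0,0,0],[0,0,0,0,0,0]]]';python3 -m handwheel '[[[0,0,0.15,0,0,0],[0,0,0,0,0,0],[0,0,0,0,0,0]]]'; python3 -m handwheel '[[[0,0,0.15,0,0,0],[0,0,0,0,0,0],[0,0,0,0,0,0]]]'
```

```text
time: 6.0
position: [0.5246, 0.1553, 0.0921]
tcp_rot: [3.129, -0.278, -0.0]
contact_force: [0.3, 0.2, 0.3]
finger_gap: 0.675
time: 6.25
position: [0.5246, 0.1553, 0.0907]
tcp_rot: [3.129, -0.277, -0.0]
contact_force: [-0.1, -0.5, 0.2]
finger_gap: 0.675
time: 6.5
position: [0.5246, 0.1553, 0.0892]
tcp_rot: [3.129, -0.278, -0.0]
contact_force: [-0.0, -0.2, 0.8]
finger_gap: 0.674
```

```bash
for i in 1; do python3 -m handwheel '[[[0,0,0.15,0,0,0],[0,0,0,0,0,0],[0,0,0,0,0,0]]]';python3 -m handwheel '[[[0,0,0.1,0,0,0],[0,0,0,0,0,0],[0,0,0,0,0,0]]]'; python3 -m handwheel '[[[0,0,0.1,0,0,0],[0,0,0,0,0,0],[0,0,0,0,0,0]]]'; done
```

```text
time: 6.75
position: [0.5247, 0.1553, 0.0877]
tcp_rot: [3.129, -0.278, -0.0]
contact_force: [-0.1, -0.2, -1.0]
finger_gap: 0.678
time: 7.0
position: [0.5247, 0.1553, 0.0867]
tcp_rot: [3.129, -0.277, -0.0]
contact_force: [-0.0, -0.3, -0.9]
finger_gap: 0.673
time: 7.25
position: [0.5247, 0.1553, 0.0857]
tcp_rot: [3.129, -0.278, -0.0]
contact_force: [-0.4, -0.5, 0.7]
finger_gap: 0.679
```

```bash
python3 -m handwheel '[[[0,0,0.1,0,0,0],[0,0,0,0,0,0],[0,0,0,0,0,0]]]';python3 -m handwheel '[[[0,0,0.1,0,0,0],[0,0,0,0,0,0],[0,0,0,0,0,0]]]'; python3 -m handwheel '[[[0,0,0.1,0,0,0],[0,0,0,0,0,0],[0,0,0,0,0,0]]]'
```

```text
time: 7.5
position: [0.5248, 0.1553, 0.0855]
tcp_rot: [-3.129, 0.278, -0.001]
contact_force: [-1.7, -1.3, 5.2]
finger_gap: 0.674
time: 7.75
position: [0.5248, 0.1553, 0.0855]
tcp_rot: [-3.129, 0.277, -0.002]
contact_force: [-4.8, -1.5, 9.4]
finger_gap: 0.676
time: 8.0
position: [0.5249, 0.1554, 0.0854]
tcp_rot: [-3.129, 0.277, -0.002]
contact_force: [-5.8, -1.0, 13.2]
finger_gap: 0.677
```

```bash
python3 -m handwheel '[[[0,0,-0.6,0,0,0],[0,0,0,0,0,0],[0,0,0,0,0,0]]]';python3 -m handwheel '[[[0,0.6,0,0,0,0],[0,0.6,0,0,0,0],[0,0.6,0,0,0,0],[0,0.6,0,0,0,0],[0,0.6,0,0,0,0]]]'; python3 -m handwheel '[[[0,0.6,0,0,0,0],[0,0.6,0,0,0,0],[0,0.6,0,0,0,0],[0,0,0,0,0,0],[0,0,0,0,0,0]]]';  python3 - <<'E'
from h import *
rep(None)
d=snapshot("wrist"); cv2.imwrite("pics/w4.png",d["color"][:,:,::-1])
d=snapshot("scene"); cv2.imwrite("pics/s4.png",cv2.resize(d["color"][130:300,130:320,::-1],None,fx=3.5,fy=3.5))
E
```

```text
time: 8.25
position: [0.5249, 0.1554, 0.0887]
tcp_rot: [-3.129, 0.277, -0.001]
contact_force: [0.8, -0.6, 0.8]
finger_gap: 0.674
time: 8.67
position: [0.5192, 0.1251, 0.0885]
tcp_rot: [-3.129, 0.278, 0.0]
contact_force: [0.3, 1.1, -0.5]
finger_gap: 0.675
time: 9.08
position: [0.5163, 0.1076, 0.0889]
tcp_rot: [-3.129, 0.279, -0.0]
contact_force: [0.7, 0.5, 0.3]
finger_gap: 0.677
t 9.08 pos [0.5163 0.1076 0.0889] stand mm [-55.6  87.7] toolx deg -10.18 tilt [ 0. -0. -1.] F [0.75 0.47 0.35] gap 0.677
```

View pics/w4.png

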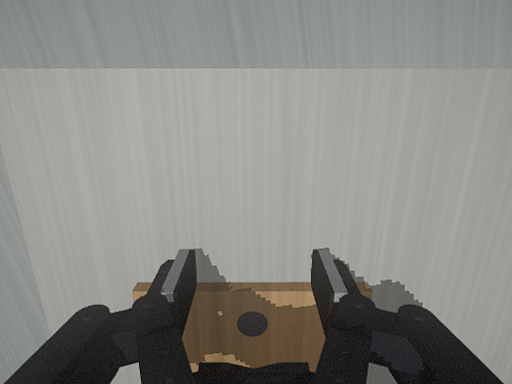

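View pics/s4.png

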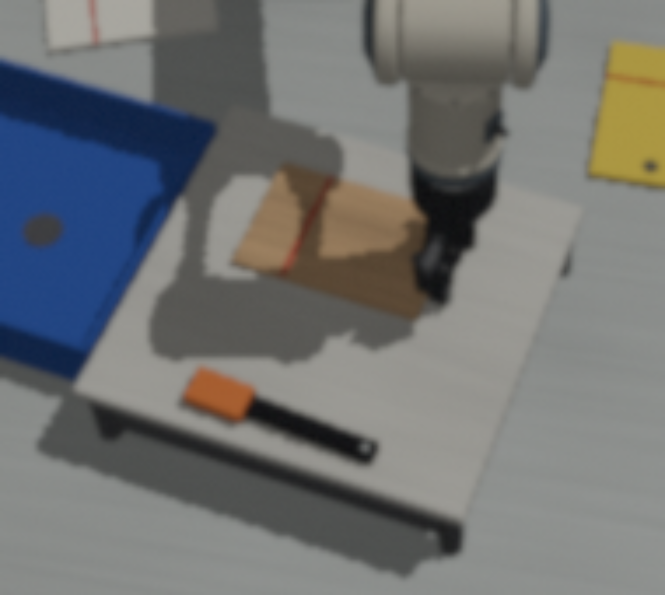

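The rear edge is now square to the tool (row 283, columns 133 to 372), so both fingers bear on it and the board has moved about 25 mm. I push on, stopping short for a measurement.

```bash
python3 -m handwheel '[[[0,0.6,0,0,0,0],[0,0.6,0,0,0,0],[0,0.6,0,0,0,0],[0,0.6,0,0,0,0],[0,0.6,0,0,0,0]]]' | tail -2; python3 -m handwheel '[[[0,0.6,0,0,0,0],[0,0.6,0,0,0,0],[0,0.6,0,0,0,0],[0,0.6,0,0,0,0],[0,0.6,0,0,0,0]]]'|tail -2;python3 -m handwheel '[[[0,0.6,0,0,0,0],[0,0.6,0,0,0,0],[0,0.6,0,0,0,0],[0,0.6,0,0,0,0],[0,0.6,0,0,0,0]]]'|tail -2; python3 -m handwheel '[[[0,0.6,0,0,0,0],[0,0.4,0,0,0,0],[0,0.2,0,0,0,0],[0,0,0,0,0,0],[0,0,0,0,0,0]]]';  python3 - <<'E'
from h import *
rep(None)
d=snapshot("scene"); cv2.imwrite("pics/s5.png",cv2.resize(d["color"][130:300,130:320,::-1],None,fx=3.5,fy=3.5))
d=snapshot("top"); cv2.imwrite("pics/t5.png",cv2.resize(d["color"][75:225,195:435,::-1],None,fx=3.3,fy=3.3))
E
```

```text
contact_force: [0.3, 1.6, 0.1]
finger_gap: 0.674
contact_force: [0.5, 2.0, 0.3]
finger_gap: 0.675
contact_force: [0.0, 0.7, 0.2]
finger_gap: 0.676
time: 10.85
position: [0.4982, 0.0074, 0.0886]
tcp_rot: [3.129, -0.278, -0.001]
contact_force: [0.7, 1.3, -0.5]
finger_gap: 0.671
t 10.85 pos [0.4982 0.0074 0.0886] stand mm [-55.7 -14.2] toolx deg -10.16 tilt [-0. -0. -1.] F [ 0.74  1.26 -0.46] gap 0.671
```

View pics/s5.png

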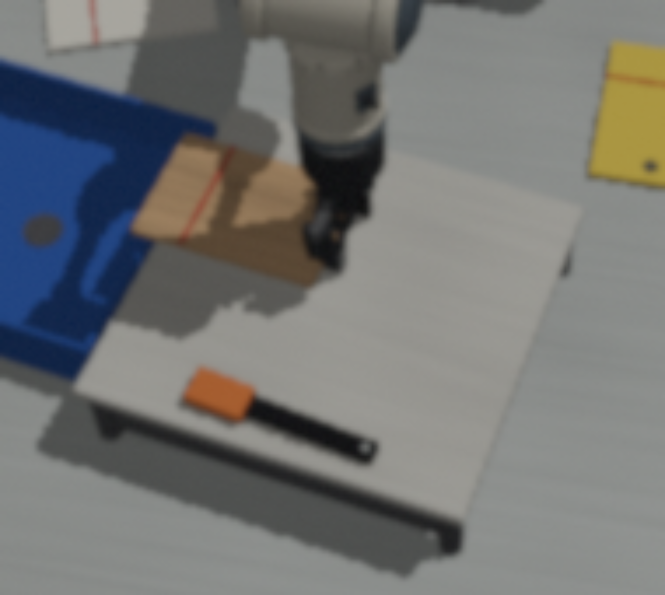

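View pics/t5.png

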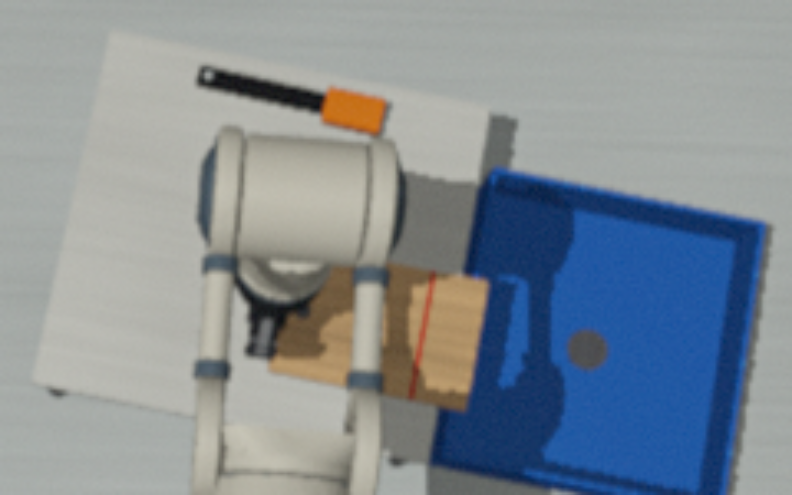

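The scene view shows the red line at crop (235,150) to (180,243), still short of the edge. The top view shows the same, at crop x 433 to 412 against an edge at about 465 to 440. Brush undisturbed. Now I fit the edge sub-pixel in both views and measure the remaining gap.

```bash
cat > gap.py <<'E'
from h import *
from scipy.ndimage import map_coordinates
def camc(d): Rm=R.from_rotvec(d["rvec"]).as_matrix(); return -Rm.T@d["tvec"]
def proj(d,P): return cv2.projectPoints(np.array(P,float),d["rvec"],d["tvec"],np.array([[d["fx"],0,d["cx"]],[0,d["fy"],d["cy"]],[0,0,1.]]),None)[0][:,0]
def S2W(x,y,z): p=cS+xS*x/1e3+yS*y/1e3; return [p[0],p[1],z]
def prof(img,d,x,ys,z):
    uv=proj(d,[S2W(x,y,z) for y in ys]); return map_coordinates(img,[uv[:,1],uv[:,0]],order=1)
def edge(n,d,xs):
    im=cv2.imread(f"pics/{n}0.png").astype(float); g=im[:,:,2]
    ys=np.arange(-200,-160,.5); o=[]
    for x in xs:
        p=prof(g,d,x,ys,.09); k=np.gradient(np.convolve(np.pad(p,4,mode='edge'),np.ones(9)/9,'valid')); o.append((x,ys[np.argmax(k)]))
    return np.array(o)
def line(d,xs,y0):
    im=d["color"].astype(float); g=im[:,:,0]-im[:,:,1]
    ys=np.arange(y0-20,y0+20,.5); o=[]
    for x in xs:
        p=prof(g,d,x,ys,.098); 
        base=np.median(p); w=np.clip(p-base-15,0,None)
        if w.max()>20: o.append((x,(w*ys).sum()/w.sum()))
    return np.array(o)
def fit(o):
    a=o
    for _ in range(3):
        c=np.polyfit(a[:,0],a[:,1],1); r=abs(np.polyval(c,a[:,0])-a[:,1]); a=a[r<max(1.5,2*np.median(r))]
    return c,len(a)
def run(y0):
    for n in ("top","scene"):
        d=snapshot(n); print(n,"cam in stand",toS(camc(d)).round())
        e,ne=fit(edge(n,d,np.arange(-150,151,4.)))
        l,nl=fit(line(d,np.arange(-110,0,3.),y0))
        print(" edge y at x=-56: %.1f slope %.2f deg n%d | line %.1f slope %.2f deg n%d | gap %.1f"%(np.polyval(e,-56),np.degrees(e[0]),ne,np.polyval(l,-56),np.degrees(l[0]),nl,np.polyval(l,-56)-np.polyval(e,-56)))
E
python3 -c "
import gap; gap.run(-155)"
```

```text
top cam in stand [-352.   20.]
 edge y at x=-56: -182.8 slope 0.20 deg n74 | line -155.4 slope -0.04 deg n33 | gap 27.4
scene cam in stand [771. 374.]Traceback (most recent call last):
  File "<string>", line 2, in <module>
    import gap; gap.run(-155)
                ~~~~~~~^^^^^^
  File "gap.py", line 31, in run
    l,nl=fit(line(d,np.arange(-110,0,3.),y0))
         ~~~^^^^^^^^^^^^^^^^^^^^^^^^^^^^^^^^^
  File "gap.py", line 25, in fit
    c=np.polyfit(a[:,0],a[:,1],1); r=abs(np.polyval(c,a[:,0])-a[:,1]); a=a[r<max(1.5,2*np.median(r))]
                 ~^^^^^
IndexError: too many indices for array: array is 1-dimensional, but 2 were indexed
```

```bash
sed -i 's/base-15,0/base-4,0/; s/w.max()>20/w.max()>8/' gap.py
python3 -c "
import gap; gap.run(-155)"
```

```text
top cam in stand [-352.   20.]
 edge y at x=-56: -182.8 slope 0.20 deg n74 | line -155.5 slope 0.03 deg n37 | gap 27.4
scene cam in stand [771. 374.]
 edge y at x=-56: -182.6 slope -0.03 deg n73 | line -155.7 slope -0.09 deg n31 | gap 26.9
```

Both views agree on a gap of about 27 mm, and the board is square within 0.3°. The wrist measurement gives 26 mm. I push 24 mm more, then check.

```bash
python3 -m handwheel '[[[0,0.6,0,0,0,0],[0,0.6,0,0,0,0],[0,0.5,0,0,0,0],[0,0.4,0,0,0,0],[0,0.3,0,0,0,0]]]' | tail -2; python3 -m handwheel '[[[0,0,0,0,0,0],[0,0,0,0,0,0],[0,0,0,0,0,0]]]'; python3 -c "
import gap; gap.rep(None); gap.run(-180)"
```

```text
contact_force: [0.1, 1.4, 0.6]
finger_gap: 0.673
time: 11.82
position: [0.4941, -0.0161, 0.0889]
tcp_rot: [3.129, -0.278, 0.0]
contact_force: [0.3, 0.0, 0.4]
finger_gap: 0.674
t 11.82 pos [ 0.4941 -0.0161  0.0889] stand mm [-55.5 -38. ] toolx deg -10.15 tilt [ 0. -0. -1.] F [0.29 0.02 0.39] gap 0.674
top cam in stand [-352.   20.]
 edge y at x=-56: -182.8 slope 0.20 deg n74 | line -179.8 slope 0.08 deg n37 | gap 3.1
scene cam in stand [771. 374.]
 edge y at x=-56: -182.6 slope -0.03 deg n73 | line -180.1 slope 0.27 deg n37 | gap 2.5
```

```bash
python3 -m handwheel '[[[0,0.1,0,0,0,0],[0,0.1,0,0,0,0],[0,0.05,0,0,0,0],[0,0,0,0,0,0],[0,0,0,0,0,0]]]'; python3 -m handwheel '[[[0,-0.3,0,0,0,0],[0,-1,0,0,0,0],[0,-1,0,0,0,0],[0,-1,0,0,0,0],[0,0,0,0,0,0]]]'; python3 -m handwheel '[[[0,0,-2,0,0,0],[0,0,-2.5,0,0,0],[0,0,-2.5,0,0,0],[0,0,-2.5,0,0,0],[0,0,-2.5,0,0,0]]]'; python3 -m handwheel '[[[0,-2.5,0,0,0,0],[0,-2.5,0,0,0,0],[0,-2.5,0,0,0,0],[0,-2.5,0,0,0,0],[0,0,0,0,0,0]]]';python3 -c "
import gap,cv2; gap.rep(None); gap.run(-182)
for n in ('top','scene'):
    im=gap.snapshot(n)['color'][:,:,::-1]
    im=im[75:225,195:435] if n=='top' else im[130:300,130:320]
    cv2.imwrite(f'pics/{n}6.png',cv2.resize(im,None,fx=3.3,fy=3.3))
"
```

```text
time: 12.33
position: [0.4937, -0.0183, 0.0888]
tcp_rot: [-3.129, 0.277, -0.0]
contact_force: [0.5, 1.4, 0.7]
finger_gap: 0.671
time: 12.75
position: [0.4997, 0.0162, 0.0887]
tcp_rot: [-3.129, 0.274, 0.0]
contact_force: [-0.6, 0.1, 0.3]
finger_gap: 0.673
time: 13.17
position: [0.4993, 0.0144, 0.2099]
tcp_rot: [3.129, -0.276, -0.0]
contact_force: [0.1, 0.3, 0.3]
finger_gap: 0.677
time: 13.58
position: [0.5171, 0.1163, 0.2084]
tcp_rot: [-3.128, 0.271, 0.001]
contact_force: [-1.2, 0.6, 1.0]
finger_gap: 0.675
t 13.58 pos [0.5171 0.1163 0.2084] stand mm [-56.3  96.4] toolx deg -9.89 tilt [-0.     0.002 -1.   ] F [-1.25  0.59  1.  ] gap 0.675
top cam in stand [-352.   20.]
 edge y at x=-56: -182.8 slope 0.20 deg n74 | line -180.9 slope 0.35 deg n37 | gap 2.0
scene cam in stand [771. 374.]
 edge y at x=-56: -182.6 slope -0.03 deg n73 | line -180.9 slope 0.53 deg n24 | gap 1.7
```

View pics/top6.png

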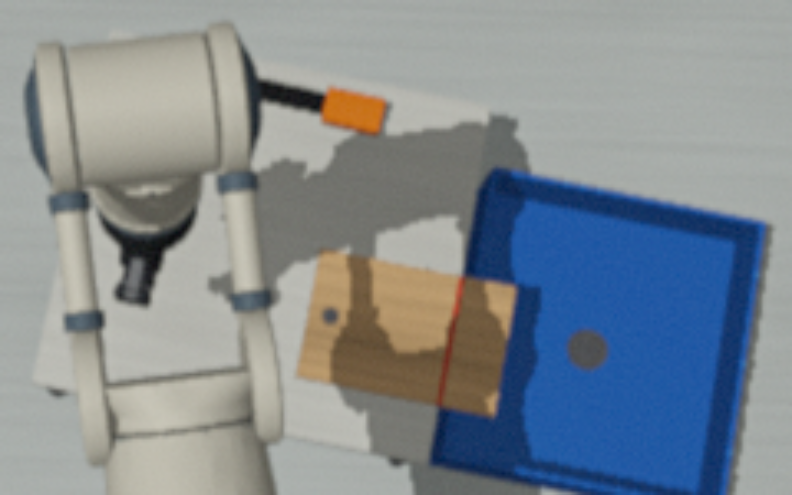

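View pics/scene6.png

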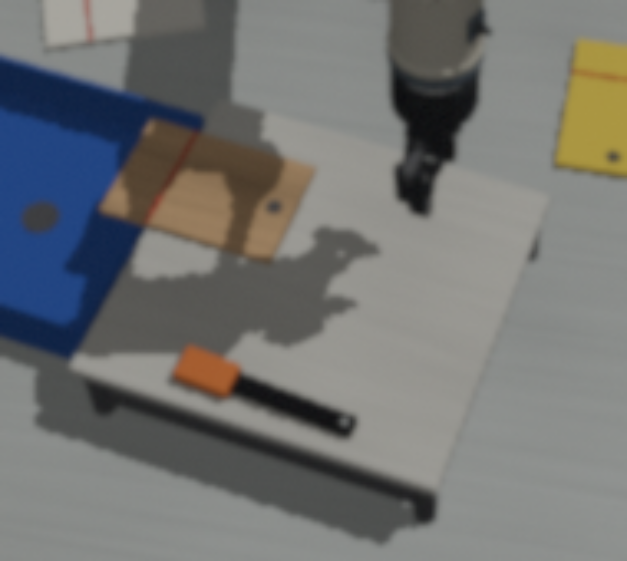

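The red line lies along the stand's edge in both views (top crop x 462 to 440, scene crop (200,130) to (152,217)). About 50 mm of the board hangs over, and the gripper is well clear. I compare the bystanders with the first picture, then hand in.

```bash
python3 - <<'E'
from h import *
d=snapshot("scene"); a=cv2.imread("pics/scene0.png"); b=d["color"][:,:,::-1]
for n,(y0,y1,x0,x1) in {"pot":(230,310,325,405),"tumbler":(198,245,355,395),"brush":(232,265,178,242)}.items():
    t=a[y0:y1,x0:x1]; r=cv2.matchTemplate(np.ascontiguousarray(b[y0-10:y1+10,x0-10:x1+10]),t,cv2.TM_CCOEFF_NORMED); _,m,_,p=cv2.minMaxLoc(r); print(n,"shift px",p[0]-10,p[1]-10,round(m,3))
E
python3 -c "
from bench import workorder,get_state
print(get_state()['contact_force'].round(2)); print(workorder.sign_off())"
```

```text
pot shift px 0 0 1.0
tumbler shift px 0 0 1.0
brush shift px 0 0 0.951
[-0.13 -0.06  0.68]
the job is handed in; nothing more can be done
None
```

I slid the board about 152 mm by pushing its rear end with both fingertips, then backed the gripper off and handed the job in. No verdict is reported, so the result rests on my own measurements.

- **Line against the edge:** the red line ends about 2 mm short of the stand's edge (2.0 mm in the top view, 1.7 mm in the scene view; 8 mm is allowed). The finger position suggests about 1 mm or less. By these figures about 48 to 50 mm hangs over the basin.
- **Squareness:** the board is square to the edge within about 0.6° by both views.
- **Flatness:** it looks flat in both pictures; I did not measure its tilt or height.
- **Disagreement:** the camera fits put the edge at y = -182.7 mm in my estimated stand frame, where it should be -180 mm. That means my stand centre is about 2 mm off, but I measured the gap directly between line and edge, so this doesn't affect the result.
- **Bystanders:** the brush, pot and tumbler showed no shift against the first picture (0 pixels each).
- **Robot:** the gripper was clear of the board with no contact force at hand-in. The run took about 14 s of the 48 s allowed.

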